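# Fetch a spool from under the riser with the reacher

### The arm

A 6-joint arm with a two-finger parallel gripper is mounted at the origin on a cart in front of the work surface, level with it; the furniture and walls round the work are solid. World frame = base frame: x ahead of the robot, y to its left, z up, the work surface at z = 0. Lengths are in mm, angles in degrees, forces in N, time in s.
With the tool pointing down it reaches from about 300 to 850 mm from the base axis. Payload 4.2 kg.
Tool frame: the origin (TCP) lies at the very end of the fingers, on their centre line; the grasp point (between the pads) lies 19 mm behind it (hold_point_z is the z of the grasp point in the tool frame, in mm); z points along the fingers, y is the direction in which the jaws open and shut (so a half turn about z gives the same grasp; the last joint's range is limited). The gripper opens to 91 mm and grips with 3 to 60 N. Pads are 32 mm wide; open, the fingers measure 118 mm over their backs; the gripper's body (76 mm by 178 mm) begins 60 mm behind the grasp point.
Start: joints at [-70.13, 18.312, 89.639, -0, 72.044, -1.146], TCP at [206.216, -536.766, 213.976] pointing down, gripper open.
Joint ranges: [-177.97, 177.97], [-48.28, 115.42], [12.27, 149.76], [-77.06, 257.06], [2.81, 150.46], [-146.56, 146.56]. Speed limits (degrees/s): [147.25, 147.25, 180, 180, 180, 180].

### API

Orientations are given as [roll, pitch, yaw] about the fixed x, y, z axes, in that order (R = Rz(yaw) Ry(pitch) Rx(roll)).
In Python, from workcell import state, grab_frame, job_done, hold_point_z gives the robot as it stands. The module is installed in compiled form; this text tells all that it offers.
- The arm moves only by the shell command python3 -m creep 'ROWS' [FORCE]. ROWS is JSON, a list of rows, each a list of 7 numbers: the closure, from 0 (fully open) to 1 (shut), then the shift along the tool's x, y, z in mm, then the turn, a rotation vector about the tool's x, y, z in degrees. A call has 1 to 5 rows; each row shifts and turns the commanded pose from where the row before left it, along the tool's axes as they then stand; what a row does not reach is not made up. A row lasts 1/8 s, in which the tool goes at most 62.5 mm and 10.7 degrees, less where a joint would pass 70% of its speed; a pose out of reach is approached as far as the arm can. A call is refused whole if a number of a shift passes 62.5 or a number of a turn 10.7, either way. A call with a gripper value outside its range is refused whole. The fingers move at their own pace and stop on an object; FORCE is the grip in N (left out, the last holds). Time passes only in rows, so rows that do not move let the fingers close. It gives the time, the measured TCP pose, the force and the opening at its end, in the units of the state.
- state(): the state, without advancing time (a new reading comes with each control period).
- grab_frame(name): name is "scene" or "top" or "wrist"; returns a dict with "frame" (420x560x3 uint8, red, green, blue), "fx", "fy", "cx", "cy" (pixels), "k1" (the pictures are not rectified: a ray, as slopes to the right and down, at radius r is drawn at 1 + k1 r^2 times it, then the intrinsics apply), "view" (4x4, takes a point from world to camera coordinates). Camera axes: x right, y down, z forward; pixel columns grow to the right and rows downward; lengths in mm; the calibration is good to about 2 mm. A picture is of the moment at which its call begins. There is no depth.
- job_done(): hands the job in, once; it reports no verdict.
The state is a dict: "time_s": time; "qpos": joint angles; "qvel": joint speeds; "effort": joint torques, N m; "ee_pos": TCP position; "ee_rot": TCP orientation; "force": force on the tool from outside, world axes, zero at the start; "torque": the same for the moment, N m; "gripper_width": finger opening in mm.
Only numpy, scipy, OpenCV 4.12 (cv2) and the standard library are available. Lean on these libraries where they do the work, as an engineer would, in place of code of your own. Each camera call takes 0.05 s, during which the arm holds its last target.

### The job

The blue thread spool has strayed under the wire riser shelf. Pick up the reacher by its handle and trigger, squeeze the trigger so that its jaws close on the blue spool under the shelf, draw the spool out and stand it upright in the white tray without the robot's fingers touching it. Then stand the reacher back on the grey mat and let go; leave the red spool where it is.

Things in the scene. Friction and masses are not known exactly. Their poses are not given: they have to be found in the camera images.
- reacher_grip (a point): Centre of the reacher's squeeze handle, 40 mm above its feet's underside; x runs along the shaft to the jaws, z up. The reacher (0.25 kg, 300 mm long) stands on a foot and a front skid. Handle: two upright slabs taken together from above, a finger on each side, closing along y: the fixed grey slab (outer face y = -28 mm, x -65 to 50, z -30 to 24 mm) and the orange trigger slab.
- reacher_jaw (a point): Point midway between the reacher's jaws, 207 mm ahead of reacher_grip and 12 mm lower, same axes: the place for the spool's axis. Two black pads (8 to 48 mm above the feet's underside) swing together sideways: about 65 mm apart here with the trigger out, 33 mm (on a spool) at about 0.0125 squeeze. Open, about 97 mm wide over the tips, which lie 20 mm ahead of this point (26 mm when shut).
- trigger (a joint): How far the orange trigger is squeezed, m: 0 (out, jaws wide open) to 0.018 (stop, jaws shut). Its spring pushes out with 8 N at 0, 13 N at 0.0125, 15 N at 0.018. A light squeeze of 0.003 to 0.006 carries the reacher with its jaws still well open; opening the fingers wider than the handle's 56 mm drops it.
- blue_spool_center (a point): Centre (23 mm up) of the blue thread spool with wooden ends, 33 mm across, 46 mm tall, 20 to 42 g, standing upright under the riser; z up along its axis.
- red_spool_center (a point): Centre (23 mm up) of the red thread spool, same size, also standing under the riser, about 140 mm beside the blue one (either side). To be left alone.
- riser: Grey wire riser shelf, fixed. Origin at the centre of its footprint on the worktop; its -x side is the open front towards the robot. 170 mm deep (x), 360 mm wide (y), 100 mm clear below the wires, top at 111 mm; legs 8 mm thick (rubber feet 14 mm) at x = +-80, y = +-175 mm. A lint roller and a cream spool are fixed on the rear half of its top.
- tray: Empty white tray, fixed, to the right of the riser. Origin at the centre of its underside; 226 mm along its x (away from the robot), 178 mm along its y; walls 6 mm thick, rim 24 mm high, inner floor 5 mm above the worktop.
- mat: Grey woven mat, fixed, 360 mm along its x, 140 mm along its y, 3 mm thick, near the front edge of the worktop. Origin at the centre of its underside. The reacher stands on it at the start, pointing along the mat's +x, its grip about 90 mm towards -x of the mat's centre.
- trigger_face (a point): Middle of the orange trigger slab's outer face, 28 mm to +y of reacher_grip at rest (x -35 to 35, z -24 to 24 mm about this point); handle 56 mm wide over both slabs at rest, 38 mm fully squeezed. A 10 mm thick foot lies below, within y = -25 to 21 mm of the grip. As two fingers close evenly, the reacher's body shifts to its own +y by half the squeeze.
- reacher_nose (a point): Middle of the front of the reacher's nose block, 41 mm behind reacher_jaw, 42 mm above the feet's underside. The front skid, 10 mm thick along x, goes down to the feet's level 17 mm behind this point. The shaft behind it, 14 mm thick, has its underside 35 mm above the feet's underside and runs back to the handle's front housing, whose front is 90 mm behind this point.
- reacher: The reacher as a whole, origin at the underside of its foot, 40 mm under reacher_grip; same axes.
- blue_spool: The blue spool as a whole; origin at the centre of its underside.
Mind the look-alikes: they are no part of the job. Leave any pink look-alike of the blue_spool alone.

How it is judged (in metres and radians):
On the way, in this order (a step that is already met when the one before it is completed fails the run):
1. under the riser, the jaws of the held reacher are closed on the blue spool by squeezing the trigger (x of blue_spool_center in the frame of riser above -0.085 m and value of joint trigger above 0.009 m and horizontal distance between reacher_jaw and blue_spool_center below 0.03 m and contact force between reacher and blue_spool above 0.5 N and contact force between the fingers and reacher above 3 N), for 0.2 s.
2. the blue spool is out in front of the riser, still in the reacher's closed jaws (x of blue_spool_center in the frame of riser below -0.102 m and value of joint trigger above 0.009 m and distance between reacher_jaw and blue_spool_center below 0.04 m and contact force between reacher and blue_spool above 0.5 N), for 0.1 s.
3. the blue spool stands upright in the tray, let go by the reacher (x of blue_spool_center in the frame of tray between -0.1 and 0.1 m and y of blue_spool_center in the frame of tray between -0.076 and 0.076 m and height (world z) of blue_spool_center below 0.032 m and angle between blue_spool_center's own z axis and vertical below 0.15 rad and contact force between reacher and blue_spool below 0.05 N), for 0.2 s.
At the end, for the whole second after the job is handed in: The blue spool stands upright (within 0.15 rad) on the tray's floor inside its rim; the reacher stands level on its feet (within 0.08 rad) with the middle of its grip and of its jaws over the grey mat, at rest with the trigger sprung out; the red spool is within 30 mm of where it stood (x of blue_spool_center in the frame of tray between -0.1 and 0.1 m and y of blue_spool_center in the frame of tray between -0.076 and 0.076 m and height (world z) of blue_spool_center below 0.032 m and angle between blue_spool_center's own z axis and vertical below 0.15 rad and x of reacher_grip in the frame of mat between -0.18 and 0.18 m and y of reacher_grip in the frame of mat between -0.07 and 0.07 m and x of reacher_jaw in the frame of mat between -0.18 and 0.18 m and y of reacher_jaw in the frame of mat between -0.07 and 0.07 m and height (world z) of reacher_grip below 0.049 m and angle between reacher_grip's own z axis and vertical below 0.08 rad and value of joint trigger below 0.002 m and linear speed of reacher below 0.02 m/s and distance of red_spool_center from where it was at the start of the episode below 0.03 m); the robot touches nothing.
It fails at once if the robot's fingers touch the blue spool (contact force between the fingers and blue_spool above 0.5 N).
It fails at once if the red spool is moved by 30 mm or more (distance of red_spool_center from where it was at the start of the episode above 0.03 m).
It also fails if it takes over 58 s, if anything falls off the work surface, if the arm or the gripper's body presses on something with over 40 N, if the wrist force passes 120 N, or if a joint passes its speed limit or range.

## Working session

There is one attempt and no reset: what is moved stays moved. The work goes in short steps, Python scripts to look and compute and a shell command to move; the robot and the scene stay as the last step left them, time stands still between calls to the robot, and variables do not carry over. Pictures are saved under pics/ and viewed, and the job is handed in when it is done.

```bash
mkdir -p pics; cat > h.py <<'E'
import numpy as np, cv2
from workcell import state, grab_frame, job_done, hold_point_z
def snap(n,f):
    d=grab_frame(n); cv2.imwrite('pics/'+f+'.png',d['frame'][:,:,::-1]); np.savez('pics/'+f+'.npz',**{k:d[k] for k in d}); return d
def ld(f): return dict(np.load('pics/'+f+'.npz'))
def px2w(d,u,v,z):
    a=(u-d['cx'])/d['fx'];b=(v-d['cy'])/d['fy']; r0=np.hypot(a,b); r=r0
    for _ in range(30): r=r0/(1+d['k1']*r*r)
    s=r/r0 if r0>0 else 1
    V=d['view'];R=V[:3,:3];t=V[:3,3]
    c=-R.T@t; ray=R.T@np.array([a*s,b*s,1]); return c+ray*(z-c[2])/ray[2]
def w2px(d,p):
    q=d['view'][:3,:3]@np.array(p,float)+d['view'][:3,3]; a,b=q[0]/q[2],q[1]/q[2]; f=1+d['k1']*(a*a+b*b)
    return np.array([d['cx']+d['fx']*a*f,d['cy']+d['fy']*b*f])
E
python3 - <<'E'
from h import *
print(state(),hold_point_z)
for n in('scene','top','wrist'):
    d=snap(n,n+'0'); V=d['view']; print(n,-V[:3,:3].T@V[:3,3],V[2,:3],d['k1'])
E
```

```text
{'time_s': 0.0, 'qpos': array([-7.01297490e+01,  1.83513173e+01,  8.97068527e+01, -1.17889534e-03,
        7.20427349e+01, -1.14569592e+00]), 'qvel': array([ 0.03944583, -0.03952361, -0.13354812, -0.09559045, -0.03067391,
       -0.13960963]), 'effort': array([ 1.94554057e-03, -4.12463844e+01, -2.31974280e+01,  7.29132886e-02,
        4.56287793e-02, -1.67424628e-04]), 'ee_pos': array([ 206.03617617, -536.27831309,  213.12049345]), 'ee_rot': array([-1.79899093e+02, -8.96975520e-04,  2.10163105e+01]), 'force': array([ 0.34614272, -0.16772238,  0.20919582]), 'torque': array([-0.0158922 , -0.0658888 ,  0.02025455]), 'gripper_width': 91.34073776775078} -18.8
scene [-45.00001185 408.03467591 538.51682322] [ 0.67364782 -0.53399936 -0.51092396] -0.08506392153613963
top [471.39946081  -7.93970235 988.5804967 ] [ 0.0888238  -0.04581382 -0.99499318] 0.035686049247108734
wrist [ 266.85394521 -512.56717911  382.93466989] [-0.22339143 -0.08341215 -0.97115327] 0.019148222503020337
```

View pics/scene0.png

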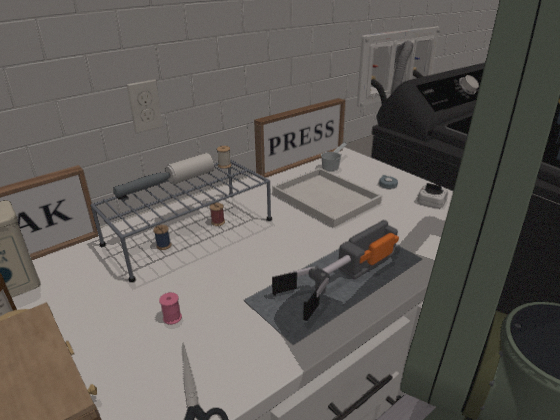

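View pics/top0.png

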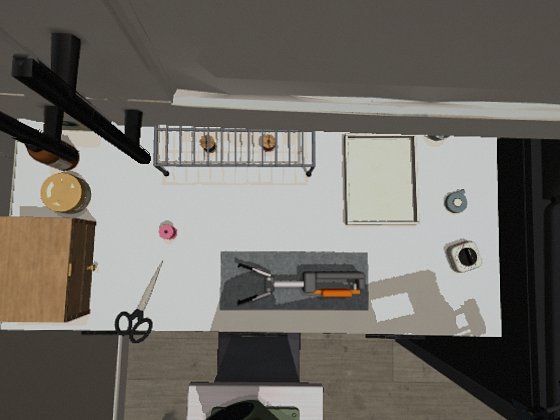

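View pics/wrist0.png

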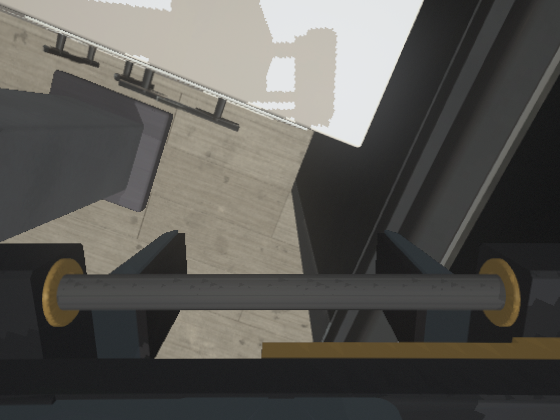

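The views agree: the reacher lies on the mat pointing world +y with the trigger facing the robot. The blue spool is the +y one (scene 162,236) and the red is at 217,213. The pink one stands outside the riser. Next I'll zoom in to measure.

```bash
python3 - <<'E'
from h import *
t=ld('top0')['frame'][:,:,::-1]; s=ld('scene0')['frame'][:,:,::-1]
def z(im,x0,y0,x1,y1,k,f): cv2.imwrite('pics/'+f+'.png',cv2.resize(im[y0:y1,x0:x1],None,fx=k,fy=k,interpolation=cv2.INTER_CUBIC))
z(t,215,245,375,315,5,'z1'); z(t,145,115,325,190,4,'z2'); z(s,85,130,285,290,4,'z3')
z(t,335,125,425,230,5,'z4')
E
```

```text
(no output)
```

View pics/z1.png

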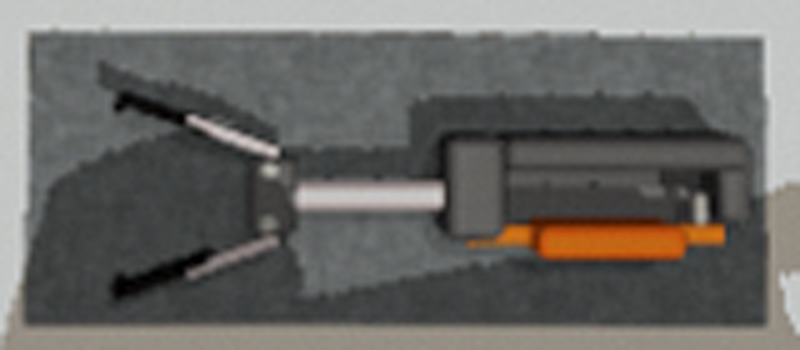

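View pics/z2.png

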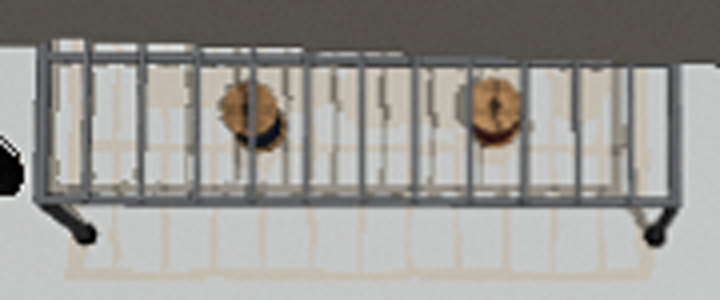

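View pics/z3.png

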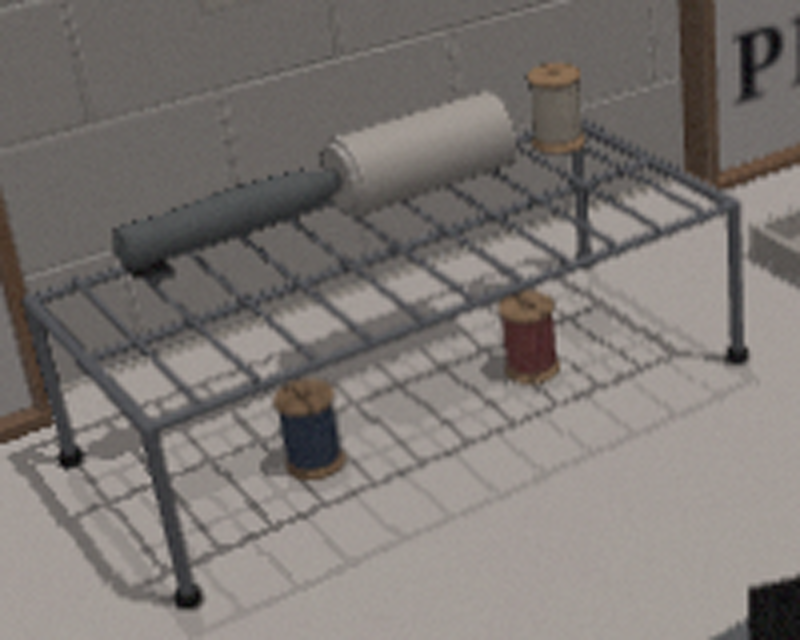

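View pics/z4.png

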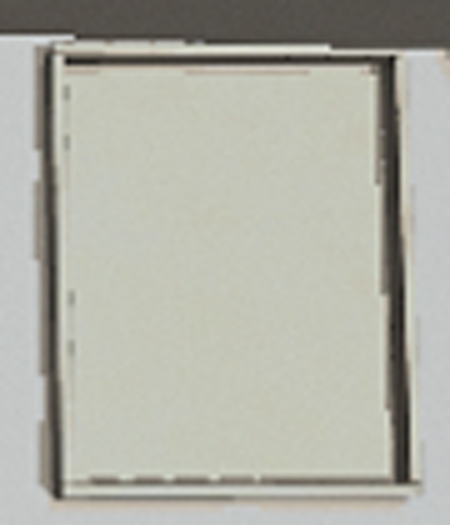

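```bash
python3 - <<'E'
from h import *
np.set_printoptions(suppress=True,precision=1)
t=ld('top0');s=ld('scene0')
def o(x0,y0,k,u,v): return x0+(u+.5)/k-.5,y0+(v+.5)/k-.5
def T(l,u,v,z,c): print(l,px2w(t,*o(*c,u,v),z))
def S(l,u,v,z): print(l,px2w(s,*o(85,130,4,u,v),z))
c=(145,115,4)
T('blue',249,110,46,c);S('blue',305,398,46);T('red',496,106,46,c);S('red',528,308,46)
T('legL',85,235,5,c);S('legL',188,597,5);T('legR',655,237,5,c);S('legR',738,353,5);S('legBL',69,457,5)
T('top fl',38,200,108,c);T('top fr',678,200,108,c)
c=(215,245,5)
for u,v in((28,32),(765,38),(768,325),(22,325)):T('mat',u,v,3,c)
T('nose',250,200,45,c)
T('shaft1',297,195,52,c);T('shaft2',445,195,52,c)
T('grey edge',505,137,67,c);T('grey edge',745,137,67,c)
for u,v in((540,258),(685,258)):T('orange',u,v,64,c)
T('tipL',118,103,51,c);T('tipR',118,290,51,c)
c=(335,125,5)
for u,v in((50,45),(400,53),(420,488),(58,497)):T('tray',u,v,24,c)
E
```

```text
blue [720.5 133.6  46. ]
blue [714.3 133.5  46. ]
red [728.7 -12.4  46. ]
red [721.1 -10.3  46. ]
legL [649.7 235.5   5. ]
legL [646.3 235.2   5. ]
legR [ 660.7 -113.7    5. ]
legR [ 657.8 -114.3    5. ]
legBL [805.5 240.8   5. ]
top fl [649.4 236.1 108. ]
top fr [ 662.2 -115.1  108. ]
mat [464.3  97.    3. ]
mat [ 470.4 -264.3    3. ]
mat [ 331.7 -266.3    3. ]
mat [325.   94.2   3. ]
nose [389.7 -12.7  45. ]
shaft1 [393.  -34.2  52. ]
shaft2 [ 394.4 -102.6   52. ]
grey edge [ 422.4 -128.    67. ]
grey edge [ 425.1 -238.6   67. ]
orange [ 368.1 -145.4   64. ]
orange [ 369.5 -212.    64. ]
tipL [433.1  49.4  51. ]
tipR [348.5  46.4  51. ]
tray [ 760.7 -199.4   24. ]
tray [ 762.9 -374.2   24. ]
tray [ 546.6 -383.7   24. ]
tray [ 537.1 -206.1   24. ]
```

```bash
cat >> h.py <<'E'
def plan(x,y,z,yaw,n,c=0,start=None):
    """print n rows going straight to the target, tool kept vertical"""
    s=state(); p=s['ee_pos'].copy(); w=s['ee_rot'][2]
    if start is not None: p=np.array(start[:3],float); w=start[3]
    d=(np.array([x,y,z])-p)/n; dw=((yaw-w+180)%360-180)/n
    rows=[]
    for i in range(n):
        a=np.radians(w+dw*i); e=d
        rows.append([c,round(e[0]*np.cos(a)+e[1]*np.sin(a),1),round(e[0]*np.sin(a)-e[1]*np.cos(a),1),round(-e[2],1),0,0,round(-dw,2)])
    for i in range(0,n,5): print(rows[i:i+5])
def st():
    s=state(); print(s['time_s'],s['ee_pos'].round(1),s['ee_rot'].round(2),s['force'].round(1),round(s['gripper_width'],1))
E
python3 -c "
from h import *
plan(396.5,-169,130,91.4,10)"
```

```text
[[0, np.float64(31.0), np.float64(-27.5), np.float64(8.3), 0, 0, np.float64(-7.04)], [0, np.float64(34.1), np.float64(-23.5), np.float64(8.3), 0, 0, np.float64(-7.04)], [0, np.float64(36.7), np.float64(-19.1), np.float64(8.3), 0, 0, np.float64(-7.04)], [0, np.float64(38.8), np.float64(-14.5), np.float64(8.3), 0, 0, np.float64(-7.04)], [0, np.float64(40.2), np.float64(-9.6), np.float64(8.3), 0, 0, np.float64(-7.04)]]
[[0, np.float64(41.1), np.float64(-4.6), np.float64(8.3), 0, 0, np.float64(-7.04)], [0, np.float64(41.4), np.float64(0.5), np.float64(8.3), 0, 0, np.float64(-7.04)], [0, np.float64(41.0), np.float64(5.5), np.float64(8.3), 0, 0, np.float64(-7.04)], [0, np.float64(40.0), np.float64(10.5), np.float64(8.3), 0, 0, np.float64(-7.04)], [0, np.float64(38.4), np.float64(15.3), np.float64(8.3), 0, 0, np.float64(-7.04)]]
```

```bash
sed -i 's/rows.append(\[c,\(.*\)\])/rows.append([float(q) for q in [c,\1]])/' h.py
python3 -m creep '[[0,31,-27.5,8.3,0,0,-7],[0,34.1,-23.5,8.3,0,0,-7],[0,36.7,-19,8.3,0,0,-7],[0,38.8,-14.5,8.3,0,0,-7],[0,40.2,-9.6,8.3,0,0,-7]]' 30
python3 -m creep '[[0,41,-4.6,8.3,0,0,-7],[0,41.4,0.5,8.3,0,0,-7],[0,41,5.5,8.3,0,0,-7],[0,40,10.5,8.3,0,0,-7],[0,38.4,15.3,8.3,0,0,-7]]'
python3 -m creep '[[0,0,0,0,0,0,0],[0,0,0,0,0,0,0]]'
python3 -c "
from h import *
snap('wrist','w1');st();plan(396.5,-169,130,91.4,1)"
```

```text
time_s: 0.78
ee_pos: [302.1, -351.9, 172.0]
ee_rot: [-180.0, -0.0, 56.2]
force: [0.5, -0.1, -0.4]
gripper_width: 91.1
time_s: 1.4
ee_pos: [398.1, -168.9, 130.6]
ee_rot: [180.0, 0.0, 91.2]
force: [-0.2, -0.4, -0.0]
gripper_width: 90.9
time_s: 1.65
ee_pos: [397.6, -170.4, 131.0]
ee_rot: [-180.0, 0.0, 91.0]
force: [0.0, -0.1, 0.3]
gripper_width: 91.1
1.7 [ 397.5 -170.8  131.1] [1.800e+02 3.000e-02 9.095e+01] [ 0.7 -0.2 -0.6] 91.3
[[0.0, 1.8, -1.0, 1.1, 0.0, 0.0, -0.45]]
```

View pics/w1.png

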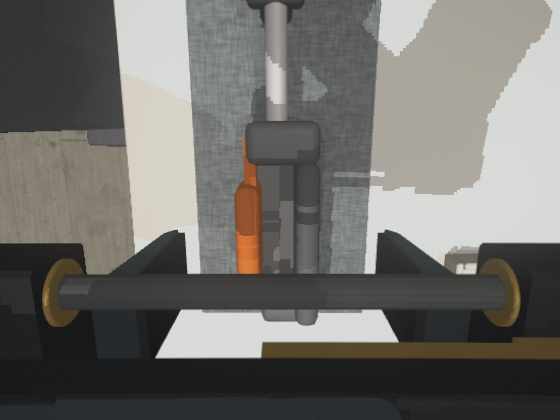

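The wrist view shows the handle between the fingers, with the orange outer edge at about u=236 and the grey edge at about u=320 around the finger centre at about 282.

```bash
python3 -c "
from h import *
d=ld('w1')
for l,u,v,z in (('or front',236,190,64),('or edge',236,250,64),('grey',320,200,60),('grey',320,270,60),('housing front',283,122,60),('shaft',277,90,52),('shaft',274,20,52)): print(l,px2w(d,u,v,z).round(1))
plan(396.5,-168.7,25,91.4,5)"
```

```text
or front [ 366.8 -145.9   64. ]
or edge [ 366.4 -186.4   64. ]
grey [ 421.3 -152.2   60. ]
grey [ 423.4 -201.1   60. ]
housing front [ 396.1 -103.1   60. ]
shaft [391.9 -83.6  52. ]
shaft [389.5 -43.6  52. ]
[[0.0, 0.4, -0.2, 21.2, 0.0, 0.0, -0.09], [0.0, 0.4, -0.2, 21.2, 0.0, 0.0, -0.09], [0.0, 0.4, -0.2, 21.2, 0.0, 0.0, -0.09], [0.0, 0.4, -0.2, 21.2, 0.0, 0.0, -0.09], [0.0, 0.4, -0.2, 21.2, 0.0, 0.0, -0.09]]
```

```bash

python3 -m creep '[[0,0.4,-0.5,21.2,0,0,-0.1],[0,0.4,-0.5,21.2,0,0,-0.1],[0,0.4,-0.5,21.2,0,0,-0.1],[0,0.4,-0.5,21.2,0,0,-0.1],[0,0.4,-0.5,21.2,0,0,-0.1]]'
python3 -m creep '[[0.3,0,0,0,0,0,0],[0.38,0,0,0,0,0,0],[0.42,0,0,0,0,0,0],[0.42,0,0,0,0,0,0],[0.42,0,0,0,0,0,0]]'
python3 -c "
from h import *
st()"
```

```text
time_s: 2.33
ee_pos: [395.0, -169.5, 24.6]
ee_rot: [179.9, 0.0, 91.4]
force: [-0.0, -0.1, 0.5]
gripper_width: 91.3
time_s: 2.95
ee_pos: [396.4, -168.5, 25.7]
ee_rot: [179.8, 0.1, 91.5]
force: [2.1, 0.3, 2.5]
gripper_width: 52.9
2.95 [ 396.4 -168.5   25.7] [1.7984e+02 6.0000e-02 9.1500e+01] [2.1 0.3 2.5] 52.9
```

```bash

python3 -m creep '[[0.44,0,0,0,0,0,0],[0.44,0,0,-3,0,0,0],[0.44,0,0,-8,0,0,0],[0.44,0,0,-10,0,0,0],[0.44,0,0,-10,0,0,0]]'
python3 -m creep '[[0.44,0,0,-10,0,0,0],[0.44,0,0,0,0,0,0]]'
python3 -c "
from h import *
st();snap('scene','s2');snap('wrist','w2')"
```

```text
time_s: 3.58
ee_pos: [395.0, -168.2, 56.7]
ee_rot: [-180.0, 0.0, 91.5]
force: [0.5, -1.2, -2.6]
gripper_width: 51.3
time_s: 3.82
ee_pos: [395.8, -168.5, 66.9]
ee_rot: [179.9, 0.1, 91.5]
force: [0.0, 0.2, -2.3]
gripper_width: 51.3
3.825 [ 395.8 -168.5   66.9] [1.7988e+02 6.0000e-02 9.1520e+01] [ 0.   0.2 -2.3] 51.3
```

View pics/s2.png

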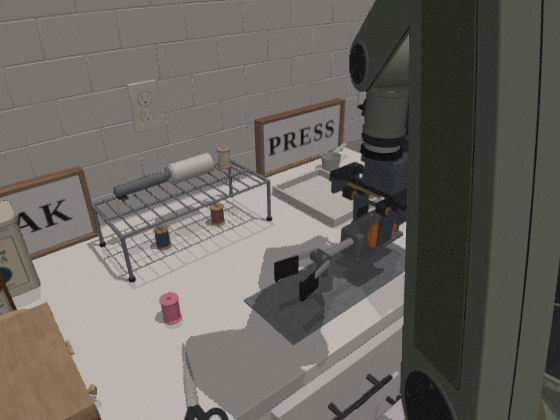

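View pics/w2.png

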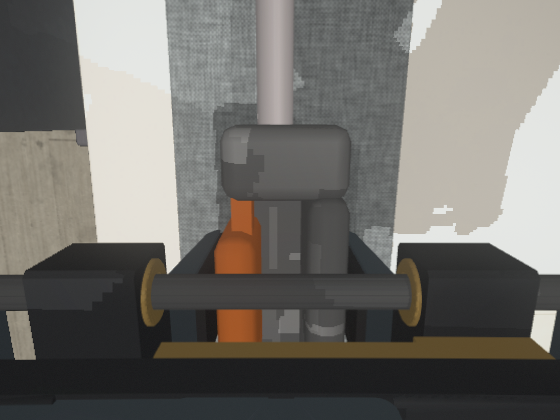

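Carried with the jaws open (width 51.3, squeeze about 4.7 mm) and it looks level. I'll turn in place, then translate.

```bash

python3 -m creep '[[0.44,0,0,0,0,0,5],[0.44,0,0,0,0,0,9],[0.44,0,0,0,0,0,10],[0.44,0,0,0,0,0,10],[0.44,0,0,0,0,0,10]]'
python3 -m creep '[[0.44,0,0,0,0,0,10],[0.44,0,0,0,0,0,10],[0.44,0,0,0,0,0,10],[0.44,0,0,0,0,0,9],[0.44,0,0,0,0,0,6.5]]'
python3 -c "
from h import *
st();plan(400,116.5,67,2,8,0.44)"
```

```text
time_s: 4.55
ee_pos: [394.7, -168.0, 65.5]
ee_rot: [-179.9, 0.0, 47.2]
force: [0.5, 0.0, -2.2]
gripper_width: 51.1
time_s: 5.18
ee_pos: [394.8, -168.0, 65.5]
ee_rot: [-180.0, 0.1, 1.8]
force: [0.4, -0.3, -3.1]
gripper_width: 51.5
5.175 [ 394.8 -168.    65.5] [-1.7997e+02  7.0000e-02  1.7900e+00] [ 0.4 -0.3 -3.1] 51.5
[[0.44, 1.8, -35.5, -0.2, 0.0, 0.0, -0.03], [0.44, 1.8, -35.5, -0.2, 0.0, 0.0, -0.03], [0.44, 1.8, -35.5, -0.2, 0.0, 0.0, -0.03], [0.44, 1.8, -35.5, -0.2, 0.0, 0.0, -0.03], [0.44, 1.8, -35.5, -0.2, 0.0, 0.0, -0.03]]
[[0.44, 1.8, -35.5, -0.2, 0.0, 0.0, -0.03], [0.44, 1.9, -35.5, -0.2, 0.0, 0.0, -0.03], [0.44, 1.9, -35.5, -0.2, 0.0, 0.0, -0.03]]
```

```bash

python3 -m creep '[[0.44,0.6,-20,0,0,0,0],[0.44,0.6,-35,0,0,0,0],[0.44,0.6,-35,0,0,0,0],[0.44,0.6,-35,0,0,0,0],[0.44,0.6,-35,0,0,0,0]]'
python3 -m creep '[[0.44,1,-35,0,0,0,0],[0.44,1,-35,5,0,0,0],[0.44,1,-35,8,0,0,0],[0.44,0,-20,10,0,0,0],[0.44,0,0,6,0,0,0]]'
python3 -m creep '[[0.44,0,0,0,0,0,0]]'
python3 -c "
from h import *
st();snap('scene','s3');snap('top','t3');snap('wrist','w3')"
```

```text
time_s: 5.8
ee_pos: [392.1, -7.1, 65.6]
ee_rot: [180.0, 0.0, 2.0]
force: [0.3, -0.0, -2.4]
gripper_width: 51.3
time_s: 6.42
ee_pos: [390.7, 117.7, 36.2]
ee_rot: [180.0, 0.1, 2.2]
force: [0.6, -0.8, -2.8]
gripper_width: 51.2
time_s: 6.55
ee_pos: [390.4, 116.3, 36.3]
ee_rot: [180.0, 0.1, 2.0]
force: [0.1, 0.2, -2.0]
gripper_width: 50.9
6.55 [390.4 116.3  36.3] [1.7996e+02 1.1000e-01 2.0200e+00] [ 0.1  0.2 -2. ] 50.9
```

View pics/s3.png

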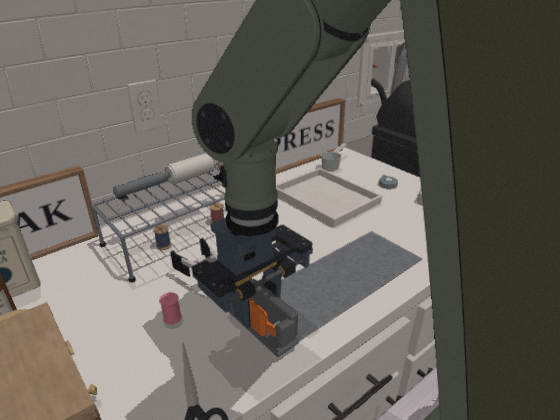

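View pics/t3.png

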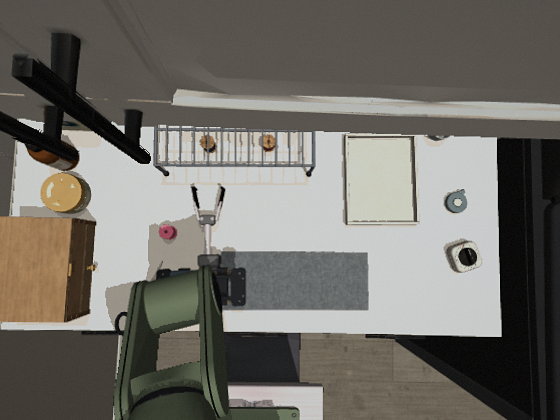

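View pics/w3.png

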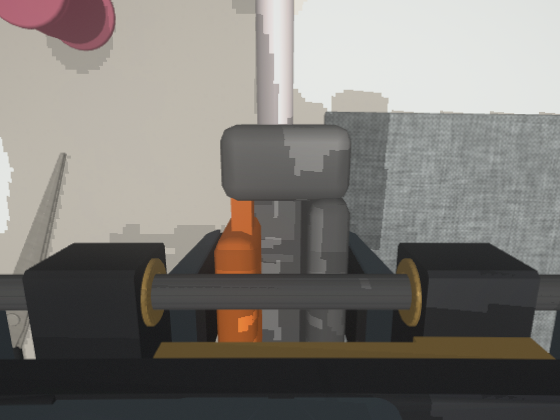

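The jaws are level with the blue spool's lane: tips at top-image 195/222,187 and the spool at 208,142. I'll check the height and offsets more closely.

```bash
python3 - <<'E'
from h import *
t=ld('t3')['frame'][:,:,::-1]; s=ld('s3')['frame'][:,:,::-1]
def z(im,x0,y0,x1,y1,k): return cv2.resize(im[y0:y1,x0:x1],None,fx=k,fy=k,interpolation=cv2.INTER_CUBIC)
cv2.imwrite('pics/z5.png',np.hstack([z(t,165,125,245,225,5),z(s,145,220,225,320,5)]))
s=state();print(s['ee_pos'])
E
```

```text
[391.32265286 116.22082315  37.10547501]
```

View pics/z5.png

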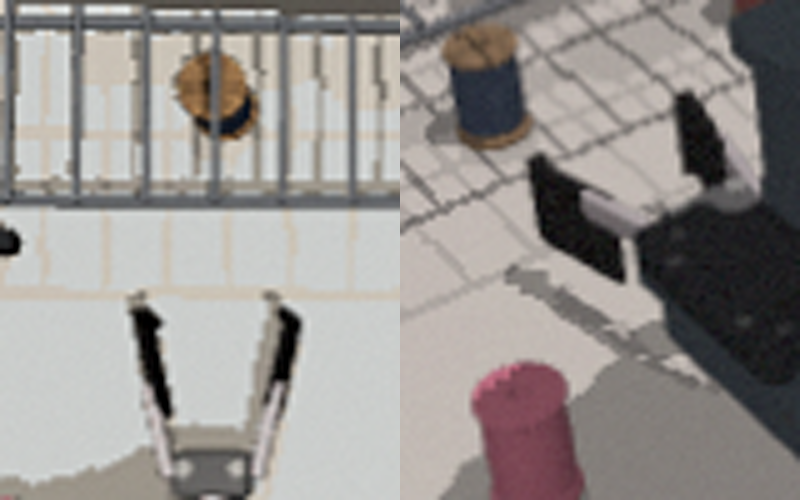

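```bash
python3 - <<'E'
from h import *
np.set_printoptions(suppress=True,precision=1)
t=ld('t3');s=ld('s3')
A=lambda u,v:(165+(u+.5)/5-.5,125+(v+.5)/5-.5); B=lambda u,v:(145+(u-400+.5)/5-.5,220+(v+.5)/5-.5)
l=px2w(t,*A(137,303),62);r=px2w(t,*A(293,313),62);print(l,r,(l+r)/2,'nose',px2w(t,*A(212,456),55))
# scene: level expectation of left tip
for z in(14+48,14+8): print(z,(w2px(s,[l[0],l[1],z])-[145,220])*5+[400,0])
for u,v in((180,88),(215,80)): print('blue',px2w(t,*A(215,85),46))
plan(520,120.4,27,2,12,.44)
E
```

```text
[614. 161.  62.] [611.7  89.6  62. ] [612.9 125.3  62. ] nose [544.9 124.9  55. ]
62 [519.5 144.7]
22 [534.1 227.1]
blue [721.9 131.9  46. ]
blue [721.9 131.9  46. ]
[[0.44, 10.7, 0.0, 0.8, 0.0, 0.0, -0.0], [0.44, 10.7, 0.0, 0.8, 0.0, 0.0, -0.0], [0.44, 10.7, 0.0, 0.8, 0.0, 0.0, -0.0], [0.44, 10.7, 0.0, 0.8, 0.0, 0.0, -0.0], [0.44, 10.7, 0.0, 0.8, 0.0, 0.0, -0.0]]
[[0.44, 10.7, 0.0, 0.8, 0.0, 0.0, -0.0], [0.44, 10.7, 0.0, 0.8, 0.0, 0.0, -0.0], [0.44, 10.7, 0.0, 0.8, 0.0, 0.0, -0.0], [0.44, 10.7, 0.0, 0.8, 0.0, 0.0, -0.0], [0.44, 10.7, 0.0, 0.8, 0.0, 0.0, -0.0]]
[[0.44, 10.7, 0.0, 0.8, 0.0, 0.0, -0.0], [0.44, 10.7, 0.0, 0.8, 0.0, 0.0, -0.0]]
```

Level to within a few millimetres, and the lane matches. I'll go straight in along tool x (about 130 mm), lowering 9 mm.

```bash

python3 -m creep '[[0.44,8,0,2,0,0,0],[0.44,14,0,3,0,0,0],[0.44,14,0,3,0,0,0],[0.44,14,0,1,0,0,0],[0.44,14,0,0,0,0,0]]'
python3 -m creep '[[0.44,14,0,0,0,0,0],[0.44,14,0,0,0,0,0],[0.44,13,0,0,0,0,0],[0.44,13,0,0,0,0,0],[0.44,10,0,0,0,0,0]]'
python3 -m creep '[[0.44,2,0,0,0,0,0],[0.44,0,0,0,0,0,0]]'
python3 -c "
from h import *
st();snap('scene','s4');snap('top','t4')
t=ld('t4')['frame'][:,:,::-1]; s=ld('s4')['frame'][:,:,::-1]
def z(im,x0,y0,x1,y1,k): return cv2.resize(im[y0:y1,x0:x1],None,fx=k,fy=k,interpolation=cv2.INTER_CUBIC)
cv2.imwrite('pics/z6.png',np.hstack([z(t,165,115,245,215,5),z(s,145,200,225,300,5)]))
"
```

```text
time_s: 7.32
ee_pos: [456.2, 119.1, 27.7]
ee_rot: [180.0, 0.0, 2.0]
force: [-0.4, -0.6, -2.9]
gripper_width: 51.4
time_s: 7.95
ee_pos: [519.9, 121.4, 27.9]
ee_rot: [180.0, -0.0, 2.0]
force: [-0.7, 0.5, -2.7]
gripper_width: 51.0
time_s: 8.2
ee_pos: [520.7, 121.4, 27.8]
ee_rot: [180.0, 0.0, 2.0]
force: [0.2, 0.0, -3.0]
gripper_width: 51.6
8.2 [520.7 121.4  27.8] [1.7999e+02 5.0000e-02 2.0200e+00] [ 0.2  0.  -3. ] 51.6
```

View pics/z6.png

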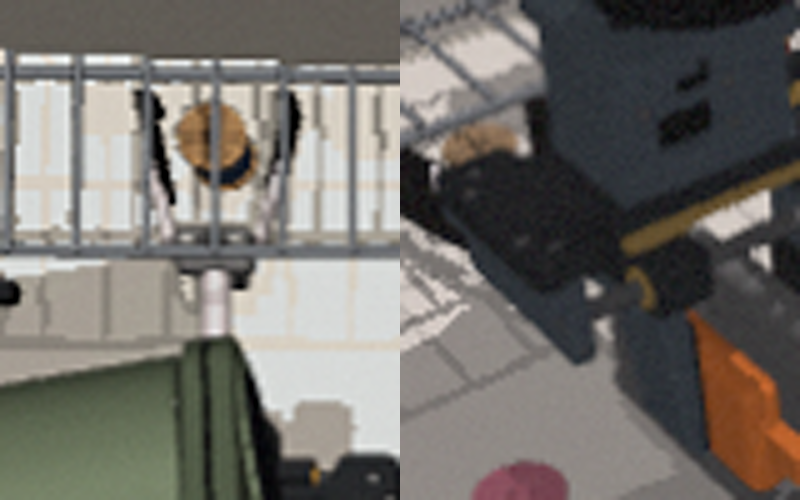

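The spool is centred between the jaws. Now squeezing.

```bash

python3 -m creep '[[0.47,0,0,0,0,0,0],[0.49,0,0,0,0,0,0],[0.51,0,0,0,0,0,0],[0.53,0,0,0,0,0,0],[0.55,0,0,0,0,0,0]]' 25
python3 -m creep '[[0.57,0,0,0,0,0,0],[0.57,0,0,0,0,0,0],[0.57,0,0,0,0,0,0]]'
python3 -c "
from h import *
st();snap('top','t5')
t=ld('t5')['frame'][:,:,::-1]
def z(im,x0,y0,x1,y1,k): return cv2.resize(im[y0:y1,x0:x1],None,fx=k,fy=k,interpolation=cv2.INTER_CUBIC)
cv2.imwrite('pics/z7.png',z(t,165,115,245,215,5))
"
```

```text
time_s: 8.93
ee_pos: [521.0, 121.4, 27.9]
ee_rot: [180.0, 0.0, 2.0]
force: [0.7, -0.4, -1.7]
gripper_width: 43.2
time_s: 9.3
ee_pos: [521.0, 121.5, 27.9]
ee_rot: [180.0, -0.0, 2.0]
force: [-0.2, -0.7, -3.9]
gripper_width: 42.6
9.3 [521.  121.5  27.9] [180.    -0.     2.02] [-0.2 -0.7 -3.9] 42.6
```

View pics/z7.png

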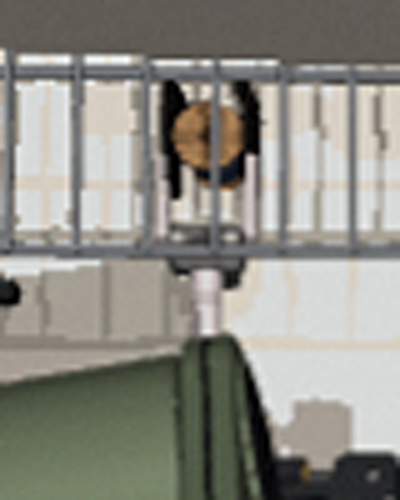

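The jaws are on the spool: width stalled at 42.6 mm against a commanded 39. I'll lift slightly and draw it out.

```bash

python3 -m creep '[[0.58,0,0,-3,0,0,0],[0.58,0,0,-5,0,0,0],[0.58,-5,0,-4,0,0,0],[0.58,-10,0,0,0,0,0],[0.58,-14,0,0,0,0,0]]' 28
python3 -m creep '[[0.58,-15,0,0,0,0,0],[0.58,-15,0,0,0,0,0],[0.58,-15,0,0,0,0,0],[0.58,-15,0,0,0,0,0],[0.58,-15,0,0,0,0,0]]'
python3 -m creep '[[0.58,-15,0,0,0,0,0],[0.58,-10,0,0,0,0,0],[0.58,-5,0,0,0,0,0],[0.58,0,0,0,0,0,0]]'
python3 -c "
from h import *
st();snap('scene','s6');snap('top','t6')
t=ld('t6')['frame'][:,:,::-1]; s=ld('s6')['frame'][:,:,::-1]
def z(im,x0,y0,x1,y1,k): return cv2.resize(im[y0:y1,x0:x1],None,fx=k,fy=k,interpolation=cv2.INTER_CUBIC)
cv2.imwrite('pics/z8.png',np.hstack([z(t,165,125,245,225,5),z(s,145,210,225,310,5)]))
"
```

```text
time_s: 9.98
ee_pos: [491.0, 120.3, 39.9]
ee_rot: [180.0, 0.0, 2.0]
force: [-0.6, -0.3, -3.3]
gripper_width: 42.8
time_s: 10.6
ee_pos: [416.1, 117.8, 40.0]
ee_rot: [180.0, -0.0, 2.0]
force: [-0.1, 0.3, -2.3]
gripper_width: 43.0
time_s: 11.1
ee_pos: [387.2, 116.8, 40.0]
ee_rot: [180.0, -0.0, 2.0]
force: [0.9, 0.2, -2.7]
gripper_width: 43.1
11.1 [387.2 116.8  40. ] [ 1.80e+02 -3.00e-02  2.02e+00] [ 0.9  0.2 -2.7] 43.1
```

View pics/z8.png

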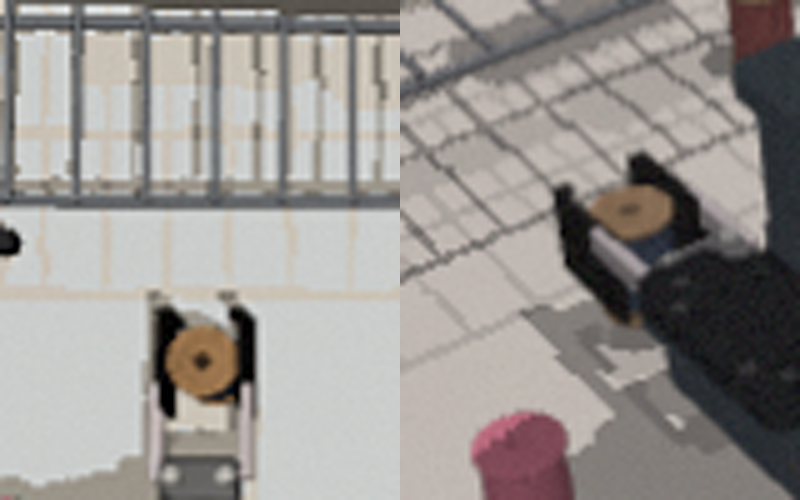

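The spool is held upright, out of the riser and in the jaws. I'll raise it, carry it across at yaw 2° and go over the tray.

```bash

python3 -m creep '[[0.58,0,5,-5,0,0,0],[0.58,0,12,-10,0,0,0],[0.58,0,20,-10,0,0,0],[0.58,0,28,-8,0,0,0],[0.58,0,34,-5,0,0,0]]'
python3 -m creep '[[0.58,0,36,0,0,0,0],[0.58,0,36,0,0,0,0],[0.58,0,36,0,0,0,0],[0.58,0,36,0,0,0,0],[0.58,0,36,0,0,0,0]]'
python3 -m creep '[[0.58,0,36,0,0,0,0],[0.58,0,34,0,0,0,0],[0.58,5,28,0,0,0,0],[0.58,10,20,0,0,0,0],[0.58,10,10,0,0,0,0]]'
python3 -c "
from h import *
st();plan(448.5,-304.4,78,2,4,.58)
d=ld('t6');print(px2w(d,165+203.5/5-.5,125+361.5/5-.5,58))"
```

```text
time_s: 11.82
ee_pos: [391.1, 16.4, 79.1]
ee_rot: [180.0, -0.1, 2.0]
force: [0.7, -0.2, -2.1]
gripper_width: 42.9
time_s: 12.45
ee_pos: [396.7, -164.2, 78.7]
ee_rot: [180.0, -0.1, 2.0]
force: [1.1, -0.3, -3.1]
gripper_width: 42.8
time_s: 13.08
ee_pos: [426.4, -290.9, 78.5]
ee_rot: [180.0, -0.0, 1.9]
force: [-0.1, -0.3, -3.2]
gripper_width: 42.9
13.075 [ 426.4 -290.9   78.5] [ 1.7996e+02 -3.0000e-02  1.9100e+00] [-0.1 -0.3 -3.2] 42.9
[[0.58, 5.4, 3.6, 0.1, 0.0, 0.0, -0.02], [0.58, 5.4, 3.6, 0.1, 0.0, 0.0, -0.02], [0.58, 5.4, 3.6, 0.1, 0.0, 0.0, -0.02], [0.58, 5.4, 3.6, 0.1, 0.0, 0.0, -0.02]]
[588.56112134 130.42110337  58.        ]
```

```bash

python3 -m creep '[[0.58,5,4,0,0,0,0],[0.58,5,4,6,0,0,0],[0.58,5,4,10,0,0,0],[0.58,4,2,10,0,0,0],[0.58,0,0,4,0,0,0]]'
python3 -m creep '[[0.58,0,0,0,0,0,0]]'
python3 -c "
from h import *
st();snap('top','t7');snap('scene','s7')
t=ld('t7')['frame'][:,:,::-1]; s=ld('s7')['frame'][:,:,::-1]
def z(im,x0,y0,x1,y1,k): return cv2.resize(im[y0:y1,x0:x1],None,fx=k,fy=k,interpolation=cv2.INTER_CUBIC)
cv2.imwrite('pics/z9.png',np.hstack([z(t,330,125,430,245,4),z(s,260,140,360,260,4)]))
"
```

```text
time_s: 13.7
ee_pos: [445.6, -302.0, 46.8]
ee_rot: [-179.9, 0.1, 2.0]
force: [-0.4, -0.7, -3.1]
gripper_width: 42.6
time_s: 13.82
ee_pos: [445.5, -302.0, 47.4]
ee_rot: [-179.9, 0.1, 2.0]
force: [-0.1, 0.1, -2.2]
gripper_width: 43.2
13.825 [ 445.5 -302.    47.4] [-1.7995e+02  7.0000e-02  2.0300e+00] [-0.1  0.1 -2.2] 43.2
```

View pics/z9.png

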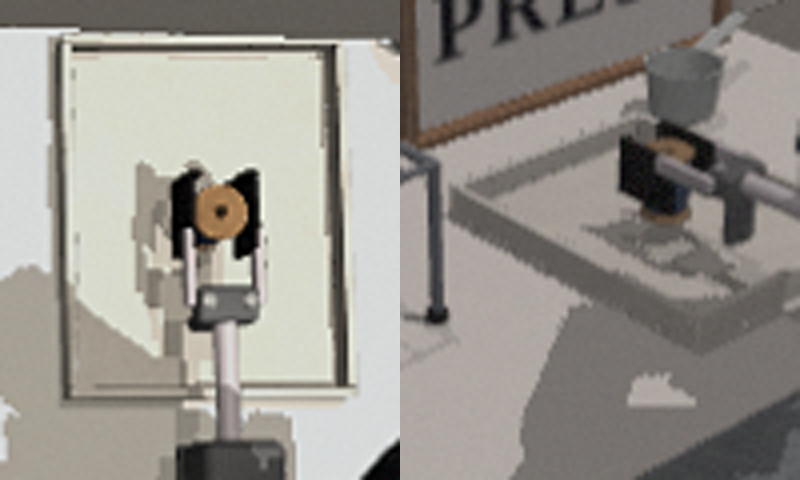

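The spool is over the middle of the tray and the housing is in front of the rim. I'll lower it gently, watching force.

```bash

python3 -m creep '[[0.58,0,0,4,0,0,0],[0.58,0,0,4,0,0,0],[0.58,0,0,2.5,0,0,0],[0.58,0,0,0,0,0,0]]'
python3 -m creep '[[0.58,0,0,1.5,0,0,0],[0.58,0,0,0,0,0,0]]'
python3 -m creep '[[0.58,0,0,1,0,0,0],[0.58,0,0,0,0,0,0]]'
python3 -c "
from h import *
for i in range(3): st()
snap('scene','s8')
s=ld('s8')['frame'][:,:,::-1]
cv2.imwrite('pics/z10.png',cv2.resize(s[150:250,280:380],None,fx=5,fy=5,interpolation=2))"
```

```text
time_s: 14.42
ee_pos: [445.7, -302.4, 37.2]
ee_rot: [-180.0, 0.0, 2.0]
force: [0.4, 0.4, -3.8]
gripper_width: 42.9
time_s: 14.68
ee_pos: [445.9, -302.5, 35.9]
ee_rot: [180.0, 0.0, 2.0]
force: [0.0, -0.7, -3.2]
gripper_width: 42.9
time_s: 14.92
ee_pos: [445.9, -302.4, 34.9]
ee_rot: [180.0, 0.0, 2.0]
force: [-0.4, -0.8, -2.5]
gripper_width: 42.9
14.925 [ 445.9 -302.4   34.9] [180.     0.     2.02] [-0.4 -0.8 -2.5] 42.9
14.925 [ 445.9 -302.4   34.9] [180.     0.     2.02] [-0.4 -0.8 -2.5] 42.9
14.925 [ 445.9 -302.4   34.9] [180.     0.     2.02] [-0.4 -0.8 -2.5] 42.9
```

View pics/z10.png

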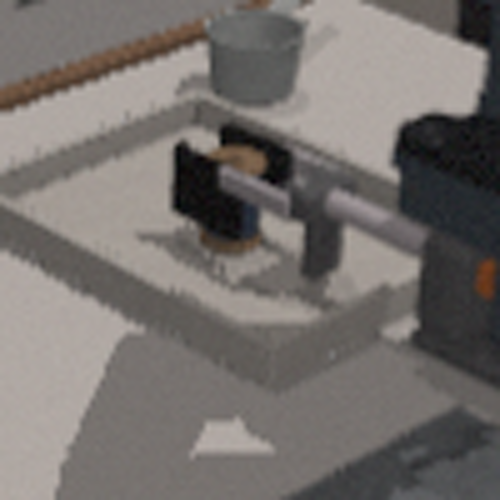

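```bash

python3 -m creep '[[0.58,0,0,1,0,0,0],[0.58,0,0,0,0,0,0],[0.58,0,0,0,0,0,0]]'
python3 -m creep '[[0.58,0,0,1,0,0,0],[0.58,0,0,0,0,0,0],[0.58,0,0,0,0,0,0]]'
python3 -m creep '[[0.58,0,0,0.7,0,0,0],[0.58,0,0,0,0,0,0],[0.58,0,0,0,0,0,0]]'
```

```text
time_s: 15.35
ee_pos: [445.9, -302.5, 34.0]
ee_rot: [180.0, -0.0, 2.0]
force: [0.6, 0.6, -2.7]
gripper_width: 42.8
time_s: 15.72
ee_pos: [445.9, -302.5, 33.0]
ee_rot: [180.0, -0.0, 2.0]
force: [-0.1, 0.6, -3.8]
gripper_width: 42.9
time_s: 16.1
ee_pos: [446.0, -302.6, 32.4]
ee_rot: [180.0, -0.0, 2.0]
force: [-1.1, 0.1, -1.7]
gripper_width: 43.1
```

```bash

python3 -m creep '[[0.52,0,0,0.3,0,0,0],[0.505,0,-0.7,0,0,0,0],[0.49,0,-0.7,0,0,0,0],[0.475,0,-0.7,0,0,0,0],[0.46,0,-0.7,0,0,0,0]]'
python3 -m creep '[[0.445,0,-0.7,0,0,0,0],[0.435,0,-0.5,0,0,0,0],[0.435,0,0,0,0,0,0]]'
python3 -c "
from h import *
snap('scene','s9');snap('top','t9')
s=ld('s9')['frame'][:,:,::-1];t=ld('t9')['frame'][:,:,::-1]
cv2.imwrite('pics/z11.png',np.hstack([cv2.resize(s[150:250,280:360],None,fx=5,fy=5,interpolation=2),cv2.resize(t[140:240,340:420],None,fx=5,fy=5,interpolation=2)]))"
```

```text
time_s: 16.73
ee_pos: [445.8, -299.6, 31.9]
ee_rot: [180.0, 0.0, 2.0]
force: [0.2, 0.0, -2.0]
gripper_width: 49.3
time_s: 17.1
ee_pos: [445.8, -298.5, 32.0]
ee_rot: [180.0, -0.0, 2.0]
force: [0.2, 0.3, -2.4]
gripper_width: 51.7
```

View pics/z11.png

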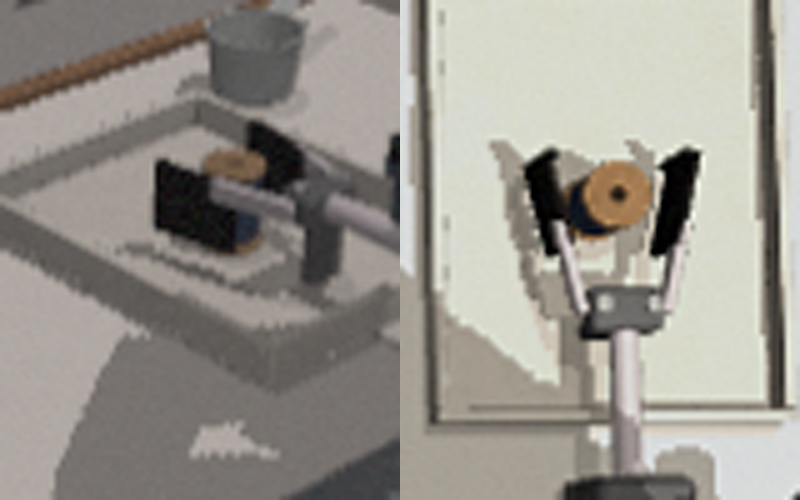

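```bash
python3 - <<'E'
from h import *
t=ld('t9');c=px2w(t,340+(618-400)/5-.4,140+195/5-.4,51);print(c)
for z in (51,5):print(z,(w2px(t,[c[0],c[1],z])-[340,140])*5+[400,0])
l=px2w(t,340+(553-400)/5,140+152/5,57);r=px2w(t,340+(690-400)/5,140+153/5,57);print(l,r)
l=px2w(t,340+(553-400)/5,140+222/5,57);r=px2w(t,340+(668-400)/5,140+200/5,57);print('inner',l,r)
E
```

```text
[ 646.40321134 -288.1912298    51.        ]
51 [616. 193.]
5 [588.68198173 209.08811257]
[ 663.99739646 -256.13169591   57.        ] [ 665.66668737 -321.79878362   57.        ]
inner [ 630.42745814 -256.37547301   57.        ] [ 642.7202483  -311.30030201   57.        ]
```

The spool stands upright (its lean matches the perspective), with clear gaps to both pads. I'll lift straight up.

```bash

python3 -m creep '[[0.435,0,2,-1,0,0,0],[0.435,0,1,-5,0,0,0],[0.435,0,0,-10,0,0,0],[0.435,0,0,-12,0,0,0],[0.435,0,0,-14,0,0,0]]'
python3 -m creep '[[0.435,0,0,-14,0,0,0],[0.435,0,0,-10,0,0,0],[0.435,-5,0,-4,0,0,0],[0.435,0,0,0,0,0,0]]'
python3 -c "
from h import *
snap('scene','s10');snap('top','t10')
s=ld('s10')['frame'][:,:,::-1];t=ld('t10')['frame'][:,:,::-1]
cv2.imwrite('pics/z12.png',np.hstack([cv2.resize(s[150:250,280:360],None,fx=5,fy=5,interpolation=2),cv2.resize(t[140:240,340:420],None,fx=5,fy=5,interpolation=2)]))"
```

```text
time_s: 17.82
ee_pos: [446.0, -301.5, 75.1]
ee_rot: [180.0, -0.0, 2.0]
force: [0.4, -0.9, -2.4]
gripper_width: 51.8
time_s: 18.32
ee_pos: [440.3, -301.5, 102.1]
ee_rot: [-180.0, 0.0, 2.0]
force: [1.0, -0.5, -3.1]
gripper_width: 51.7
```

View pics/z12.png

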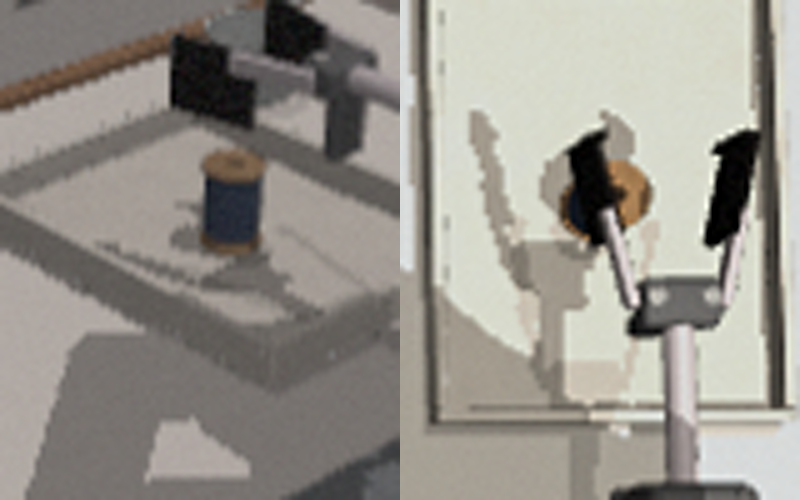

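The spool stands upright in the tray. Returning to the mat.

```bash

python3 -m creep '[[0.435,-10,-5,0,0,0,0],[0.435,-15,-15,0,0,0,0],[0.435,-12,-25,3,0,0,0],[0.435,-6,-30,5,0,0,0],[0.435,-5,-30,5,0,0,0]]'
python3 -m creep '[[0.435,0,-20,5,0,0,-3],[0.435,0,-10,5,0,0,-6],[0.435,0,0,0,0,0,-10],[0.435,0,0,0,0,0,-10],[0.435,0,0,0,0,0,-10]]'
python3 -m creep '[[0.435,0,0,0,0,0,-10],[0.435,0,0,0,0,0,-10],[0.435,0,0,0,0,0,-10],[0.435,0,0,0,0,0,-10],[0.435,0,0,0,0,0,-7]]'
python3 -c "
from h import *
st();plan(396.5,-168.7,60,91.4,5,.435)"
```

```text
time_s: 19.05
ee_pos: [387.9, -197.2, 88.6]
ee_rot: [-180.0, 0.0, 2.0]
force: [0.1, -0.4, -2.5]
gripper_width: 51.7
time_s: 19.68
ee_pos: [386.7, -168.0, 78.7]
ee_rot: [-179.9, 0.0, 41.4]
force: [-0.4, -0.7, -3.0]
gripper_width: 51.7
time_s: 20.3
ee_pos: [386.7, -168.1, 78.7]
ee_rot: [-179.9, -0.0, 88.3]
force: [0.0, 0.6, -2.7]
gripper_width: 51.9
20.3 [ 386.7 -168.1   78.7] [-1.7995e+02 -1.0000e-02  8.8270e+01] [ 0.   0.6 -2.7] 51.9
[[0.435, -0.1, 2.0, 3.7, 0.0, 0.0, -0.63], [0.435, -0.1, 2.0, 3.7, 0.0, 0.0, -0.63], [0.435, -0.1, 2.0, 3.7, 0.0, 0.0, -0.63], [0.435, -0.1, 2.0, 3.7, 0.0, 0.0, -0.63], [0.435, -0.1, 2.0, 3.7, 0.0, 0.0, -0.63]]
```

```bash

python3 -m creep '[[0.435,0,2,6,0,0,-0.6],[0.435,0,2,10,0,0,-0.6],[0.435,0,2,12,0,0,-0.6],[0.435,0,2,10,0,0,-0.6],[0.435,0,2,5,0,0,-0.5]]'
python3 -m creep '[[0.435,0,0,3,0,0,0],[0.435,0,0,2,0,0,0],[0.435,0,0,0,0,0,0]]'
python3 -c "
from h import *
snap('scene','s11')
s=ld('s11')['frame'][:,:,::-1]
cv2.imwrite('pics/z13.png',cv2.resize(s[200:340,240:420],None,fx=4,fy=4,interpolation=2))"
```

```text
time_s: 20.92
ee_pos: [397.3, -168.4, 34.9]
ee_rot: [-179.9, -0.0, 90.9]
force: [0.2, 0.7, -2.4]
gripper_width: 51.6
time_s: 21.3
ee_pos: [397.6, -168.6, 31.0]
ee_rot: [180.0, 0.0, 90.9]
force: [0.1, 0.0, -2.2]
gripper_width: 51.9
```

View pics/z13.png

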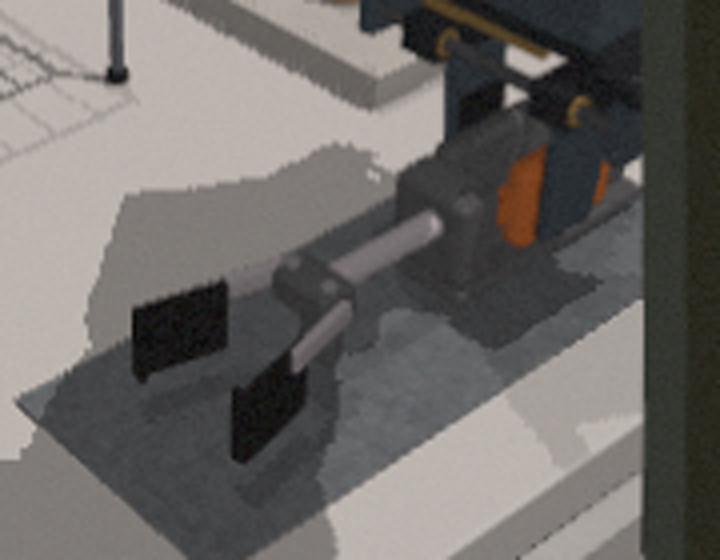

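It's over the mat and level. Lowering to contact.

```bash

python3 -m creep '[[0.435,0,0,2,0,0,0],[0.435,0,0,1.5,0,0,0],[0.435,0,0,0,0,0,0],[0.435,0,0,0,0,0,0]]'
python3 -m creep '[[0.435,0,0,1,0,0,0],[0.435,0,0,0,0,0,0],[0.435,0,0,0,0,0,0]]'
python3 -m creep '[[0.435,0,0,0.8,0,0,0],[0.435,0,0,0,0,0,0],[0.435,0,0,0,0,0,0]]'
```

```text
time_s: 21.85
ee_pos: [397.7, -168.6, 27.5]
ee_rot: [180.0, 0.0, 90.9]
force: [-0.4, 0.1, -2.4]
gripper_width: 51.5
time_s: 22.22
ee_pos: [397.6, -168.6, 26.4]
ee_rot: [-180.0, 0.0, 90.9]
force: [-0.9, 0.5, -2.1]
gripper_width: 51.7
time_s: 22.6
ee_pos: [397.6, -168.6, 25.6]
ee_rot: [180.0, 0.0, 90.9]
force: [0.1, 0.7, -1.9]
gripper_width: 51.3
```

```bash

python3 -m creep '[[0.435,0,0,0.8,0,0,0],[0.435,0,0,0,0,0,0],[0.435,0,0,0,0,0,0]]'
python3 -m creep '[[0.42,0,0,0,0,0,0],[0.4,0,0,0,0,0,0],[0.38,0,0,0,0,0,0],[0.36,0,0,0,0,0,0],[0.3,0,0,0,0,0,0]]'
python3 -m creep '[[0.2,0,0,0,0,0,0],[0,0,0,0,0,0,0],[0,0,0,0,0,0,0],[0,0,0,0,0,0,0]]'
python3 -m creep '[[0,0,0,-5,0,0,0],[0,0,0,-15,0,0,0],[0,0,0,-25,0,0,0],[0,0,0,-30,0,0,0],[0,0,0,-30,0,0,0]]'
python3 -m creep '[[0,0,0,-20,0,0,0],[0,0,30,-10,0,0,0],[0,-30,0,0,0,0,0],[0,-50,0,0,0,0,0],[0,-50,0,0,0,0,0]]'
python3 -m creep '[[0,-50,0,0,0,0,0],[0,-50,0,0,0,0,0],[0,-30,0,0,0,0,0],[0,0,0,0,0,0,0],[0,0,0,0,0,0,0]]'
python3 -c "
from h import *
st();snap('scene','s12');snap('top','t12')"
```

```text
time_s: 22.98
ee_pos: [397.7, -168.6, 25.5]
ee_rot: [180.0, 0.0, 90.9]
force: [-1.9, 1.9, 5.2]
gripper_width: 51.5
time_s: 23.6
ee_pos: [398.2, -168.7, 24.9]
ee_rot: [179.9, 0.0, 90.9]
force: [-0.7, 0.2, -0.4]
gripper_width: 63.2
time_s: 24.1
ee_pos: [397.7, -168.6, 24.8]
ee_rot: [180.0, 0.0, 90.9]
force: [-0.3, 0.1, 1.2]
gripper_width: 91.1
time_s: 24.72
ee_pos: [397.5, -168.5, 131.1]
ee_rot: [180.0, 0.0, 90.9]
force: [0.3, -0.4, 0.4]
gripper_width: 91.3
time_s: 25.35
ee_pos: [429.8, -299.2, 160.3]
ee_rot: [180.0, 0.0, 91.0]
force: [1.0, 0.1, 0.3]
gripper_width: 91.0
time_s: 25.98
ee_pos: [431.5, -427.1, 159.8]
ee_rot: [-180.0, -0.1, 90.9]
force: [-0.3, 0.2, -0.1]
gripper_width: 91.4
25.975 [ 431.5 -427.1  159.8] [-1.7997e+02 -6.0000e-02  9.0920e+01] [-0.3  0.2 -0.1] 91.4
```

View pics/s12.png

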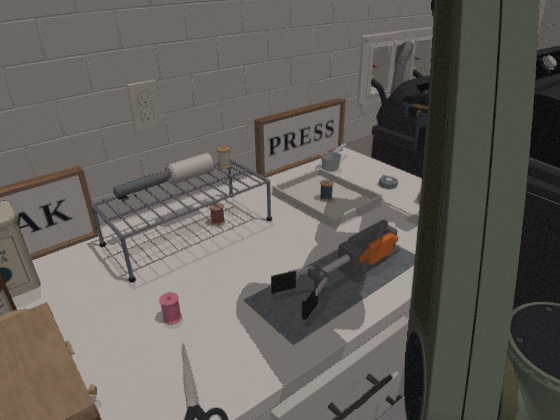

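View pics/t12.png

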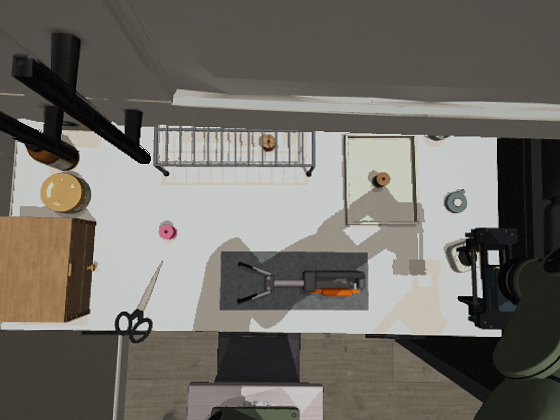

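The final pictures show the blue spool upright in the tray (top 382,179) and the reacher on the mat with its jaws open. The red spool is unmoved (268,142) and the arm is clear.

```bash
python3 -c "
from h import *
print(job_done())"
```

```text
the job is handed in; nothing more can be done
None
```

The job is done and handed in at about 26 s of the 58 s allowed. I held the reacher by its handle and trigger and closed its jaws on the blue spool under the riser. I drew the spool out, stood it upright near the middle of the white tray, then put the reacher back on the mat and let go.

**Final pictures:**
- **Blue spool:** it stands upright inside the tray, and I saw no sign of the fingers touching it.
- **Reacher:** it stands level on the grey mat, close to where it started, with its jaws wide open.
- **Red and pink spools:** they are where they were at the start.
- **Arm:** it is clear of everything, with the measured force back to about zero.

**Small disagreements:** the scene and top cameras differed by 3 to 8 mm in x for the spools and riser legs. I used values in between, and the grasp and placing were well within their limits. No check failed, but the hand-in gives no verdict, so the final state is judged from the pictures and the force readings only.

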